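Load the drying box and latch its sledge

ROBOT

A 6-joint arm with a two-finger parallel gripper is mounted at the origin on a cart in front of the work surface, level with it; the furniture and walls round the work are solid. World frame = base frame: x ahead of the robot, y to its left, z up, the work surface at z = 0. Lengths are in m, angles in rad, forces in N, time in s.
With the tool pointing down it reaches from about 0.3 to 0.775 m from the base axis. Payload 14.6 kg.
Tool frame: the origin (TCP) lies at the very end of the fingers, on their centre line; the grasp point (between the pads) lies 19 mm behind it; y points along the fingers, z is the direction in which the jaws open and shut, and the axes are right-handed (so a half turn about y gives the same grasp; the last joint's range is limited). The gripper opens to 94 mm and grips with 3 to 60 N. Pads are 16 mm wide; open, the fingers measure 119 mm over their backs; the gripper's body (75 mm by 177 mm) begins 78 mm behind the grasp point.
Start: joints at [-1.378, 0.3, 1.521, -0, 1.321, -0.067], TCP at [0.141, -0.532, 0.205] pointing down, gripper open.
Joint ranges: [-3.03, 3.03], [-0.79, 2.21], [0.23, 2.52], [-1.04, 4.18], [0, 3.07], [-2.55, 2.55]. Speed limits (rad/s): [2.22, 2.22, 2.57, 3.14, 3.14, 3.14].

INTERFACE

Orientations are given as [roll, pitch, yaw] about the fixed x, y, z axes, in that order (R = Rz(yaw) Ry(pitch) Rx(roll)).
In Python, from station import get_obs, camera, job gives the robot as it stands.
- The arm moves only by the tool step_arm, never from a script. Its argument "targets" is a list of rows, each a list of 6 numbers: the shift along the tool's x, y, z in mm, then the turn, a rotation vector about the tool's x, y, z in degrees. In form: [[dx, dy, dz, rx, ry, rz], ...]. A call has 1 to 12 rows; each row shifts and turns the commanded pose from where the row before left it, along the tool's axes as they then stand; what a row does not reach is not made up. A row lasts 1/8 s, in which the tool goes at most 62.5 mm and 10.7 degrees, less where a joint would pass 70% of its speed; a pose out of reach is approached as far as the arm can. A call is refused whole if a number of a shift passes 62.5 or a number of a turn 10.7, either way. A call with a gripper value outside its range is refused whole. "gripper" is the opening, from -1 (shut) to 1 (fully open), set as the call begins (left out, the last holds). The fingers move at their own pace and stop on an object; "squeeze" is the grip in N (left out, the last holds). Time passes only in rows, so rows that do not move let the fingers close. It gives the time, the measured TCP pose, the force and the opening at its end, in the units of the state.
- get_obs(): the state, without advancing time (a new reading comes with each control period).
- camera(name): name is "side" or "top"; returns a dict with "pixels" (400x640x3 uint8, red, green, blue), "intrinsics" (3x3 intrinsics, pixels), "k1" (the pictures are not rectified: a ray, as slopes to the right and down, at radius r is drawn at 1 + k1 r^2 times it, then the intrinsics apply), "R" (3x3) and "t" (3): a world point X has camera coordinates R X + t. Camera axes: x right, y down, z forward; pixel columns grow to the right and rows downward; lengths in m; the calibration is good to about 2 mm. A picture is of the moment at which its call begins. There is no depth.
- job.hand_in(): hands the job in, once; it reports no verdict.
The state is a dict: "time_s": time; "qpos": joint angles; "joint_vel": joint speeds; "tau": joint torques, N m; "ee_pos": TCP position; "eef_rot": TCP orientation; "force": force on the tool from outside, world axes, zero at the start; "moment": the same for the moment, N m; "grip_width": finger opening in m.
Only numpy, scipy, OpenCV 4.12 (cv2) and the standard library are available. Lean on these libraries where they do the work, as an engineer would, in place of code of your own. Each camera call takes 0.05 s, during which the arm holds its last target.

TASK

Load the middle-sized of the three casting rings into the small drying box: lift the latch bar by its ball knob clear of the keeper, draw the sledge fully out by it, and stand the ring upright in the round seat on the sledge. Then push the sledge home with the bar lifted over the keeper, let the bar drop fully into the keeper's notch, and let go. Leave the other two rings and the jar beside them where they are.

Things in the scene. Friction and masses are not known exactly. Their poses are not given: they have to be found in the camera images.
- seat (a point): centre of the seat on the sledge: a flat floor 21 mm above the bench in a low upright collar, 58 mm inside and 68 mm outside diameter, 10 mm high; the point lies on the floor. Its frame rides with the sledge: x level along the track, into the box; y across, toward the latch bar's side; z up. The sledge's front plate, 65 mm from the seat at -x, reaches 43 mm above the bench
- drying_box: the white box and its track, fixed to the bench: origin on the bench under the middle of the box's mouth, axes as the seat's. The box reaches x 0 to 150 mm, y -69 to +69, roof top at 91 mm with a 12 mm high vent on it; the base plate of the track reaches to x -210 mm. The seat is at x +65 mm (under the roof) with the sledge home, at x -55 mm with it fully out
- sledge (a joint): how far the sledge is drawn out along -x of the seat frame: 0 home in the box, 0.12 m fully out (end stops at both). It stays where it is left; about 1.5 N of friction. While the bar lies in the notch it can move only about 8 mm
- latch_bar (a joint): angle of the latch bar (rad): 0 level, where it rests by its own weight (0.09 kg), in the notch or with the sledge out; grows to 1.0 as the knob end is lifted; falls back when released. Its square tooth, 66 mm from the hinge, drops between two keeper posts beside the track and clears them above 0.25 (0.4 is ample). With the bar down the outer post stops the sledge some 30 mm short of home
- latch_hinge (a point): the latch bar's hinge, 38 mm above the bench, on a lug of the sledge: in the seat frame at x -82 mm, y +77 mm, z +17 mm; the hinge axis is along y of the seat frame
- ball (a point): centre of the black ball knob, 24 mm diameter, on a short stem at the free end of the steel latch bar, to be taken from above; with the bar level it lies 94 mm from the hinge along -x of the seat frame and 24 mm above it (62 mm above the bench). It travels on an arc about the hinge as the bar is lifted, and with the sledge
- ring_mid_centre (a point): the ring to load: open-ended pale grey casting ring (a plain tube) standing upright on the bench, 52 mm outside diameter, 55 mm high, about 0.09 kg; the point is its centre, half-way up, z along its axis. Standing on the seat's floor, its centre is 27.5 mm above the seat point
- ring_small_centre (a point): smallest, to be left alone: open-ended pale grey casting ring (a plain tube) standing upright on the bench, 42 mm outside diameter, 50 mm high, about 0.09 kg; the point is its centre, half-way up, z along its axis
- ring_big_centre (a point): largest, to be left alone: open-ended pale grey casting ring (a plain tube) standing upright on the bench, 62 mm outside diameter, 60 mm high, about 0.09 kg; the point is its centre, half-way up, z along its axis
- paste_jar: small round jar with a black lid standing near the rings, 49 mm diameter, 52 mm high, to be left alone; origin at the centre of its underside

How it is judged:
On the way, in this order (a step that is already met when the one before it is completed fails the run):
1. the sledge is drawn out (at least 105 of its 120 mm) (value of joint sledge above 0.105 m), for 0.1 s.
2. the middle-sized ring stands in the seat while the sledge is out (at least 100 mm) (horizontal distance between ring_mid_centre and seat below 0.006 m and z of ring_mid_centre in the frame of seat between 0.0235 and 0.0315 m and angle between ring_mid_centre's own z axis and vertical below 0.1 rad and value of joint sledge above 0.1 m), for 0.2 s.
At the end, for the whole second after the job is handed in: the sledge is home (within 12 mm, the play of the latch), the latch bar lies down in the notch (within 0.05 rad of level), and the middle-sized ring stands upright in the seat (centre within 6 mm of the seat's axis, 23.5 to 31.5 mm above its floor, tilt under 0.1 rad) (horizontal distance between ring_mid_centre and seat below 0.006 m and z of ring_mid_centre in the frame of seat between 0.0235 and 0.0315 m and angle between ring_mid_centre's own z axis and vertical below 0.1 rad and value of joint sledge below 0.012 m and value of joint latch_bar below 0.05 rad); the robot touches nothing.
It fails at once if the smallest ring moved by more than 30 mm (distance of ring_small_centre from where it was at the start of the episode above 0.03 m).
It fails at once if the largest ring moved by more than 30 mm (distance of ring_big_centre from where it was at the start of the episode above 0.03 m).
It fails at once if the jar moved by more than 30 mm (distance of paste_jar from where it was at the start of the episode above 0.03 m).
It also fails if it takes over 64 s, if anything falls off the work surface, if the arm or the gripper's body presses on something with over 40 N, if the wrist force passes 120 N, or if a joint passes its speed limit or range.

## Working session

There is one attempt and no reset: what is moved stays moved. The work goes in short steps, Python scripts to look and compute and a tool call to move; the robot and the scene stay as the last step left them, time stands still between calls to the robot, and variables do not carry over. Pictures are saved under pics/ and viewed, and the job is handed in when it is done.

Besides the shell and the picture viewer there is one more tool, called after "Call:" by a JSON object that holds its "fn" and its "kwargs". step_arm: Moves the arm, as the interface text tells. Its arguments: {"type":"object","properties":{"targets":{"type":"array","items":{"type":"array","items":{"type":"number"}}},"gripper":{"type":"number"},"squeeze":{"type":"number"}},"required":["targets"]}

```bash
mkdir -p pics; ls
cat > h.py <<'E'
import numpy as np, cv2
from station import get_obs, camera, job
def snap(n,f):
    c=camera(n); cv2.imwrite('pics/'+f+'.png',np.asarray(c['pixels'])[:,:,::-1]); 
    np.savez('pics/'+f+'.npz',**{k:np.asarray(c[k]) for k in c}); return c
def ray(c,u,v):
    K=np.asarray(c['intrinsics']);k=float(c['k1'])
    a=np.array([(u-K[0,2])/K[0,0],(v-K[1,2])/K[1,1]]);s=a.copy()
    for _ in range(30): s=a/(1+k*(s@s))
    R=np.asarray(c['R']);t=np.asarray(c['t'])
    return -R.T@t, R.T@np.array([s[0],s[1],1])
def atz(c,u,v,z):
    o,d=ray(c,u,v); return o+d*(z-o[2])/d[2]
def proj(c,X):
    K=np.asarray(c['intrinsics']);k=float(c['k1'])
    p=np.asarray(c['R'])@np.asarray(X,float)+np.asarray(c['t']);s=p[:2]/p[2];s=s*(1+k*(s@s))
    return np.array([K[0,0]*s[0]+K[0,2],K[1,1]*s[1]+K[1,2]])
def tri(c1,p1,c2,p2):
    o1,d1=ray(c1,*p1);o2,d2=ray(c2,*p2)
    A=np.stack([d1,-d2],1);x=np.linalg.lstsq(A,o2-o1,rcond=None)[0]
    a=o1+d1*x[0];b=o2+d2*x[1];return (a+b)/2,np.linalg.norm(a-b)
def load(f): return dict(np.load('pics/'+f+'.npz'))
E
python3 - <<'E'
from h import *
for n in('top','side'):
    c=snap(n,n+'0');print(n,c['k1'],-np.asarray(c['R']).T@c['t'])
o=get_obs();print(o)
E
```

```text
pics
top -0.042114831938187505 [ 0.40074513 -0.03894645  1.1117529 ]
side -0.007915446626509776 [0.32299924 0.71520809 0.55884385]
{'time_s': 0.1, 'qpos': array([-1.37758748e+00,  3.00395351e-01,  1.52149807e+00, -2.41991884e-05,
        1.32070346e+00, -6.65704954e-02]), 'joint_vel': array([ 0.00100602, -0.00185907, -0.00129736, -0.00023649, -0.0003693 ,
        0.00233733]), 'tau': array([ 5.63814392e-04, -5.32645798e+01, -3.53283763e+01,  7.08843581e-02,
        2.35017983e-02, -6.86138515e-05]), 'ee_pos': array([ 0.14123977, -0.53131925,  0.204963  ]), 'eef_rot': array([-1.57179989e+00,  4.34144177e-05, -2.88180733e+00]), 'force': array([ 0.64010816, -0.18940048, -0.15811974]), 'moment': array([-0.01727306, -0.0185435 , -0.00943386]), 'grip_width': 0.09363425452008163}
```

View pics/top0.png

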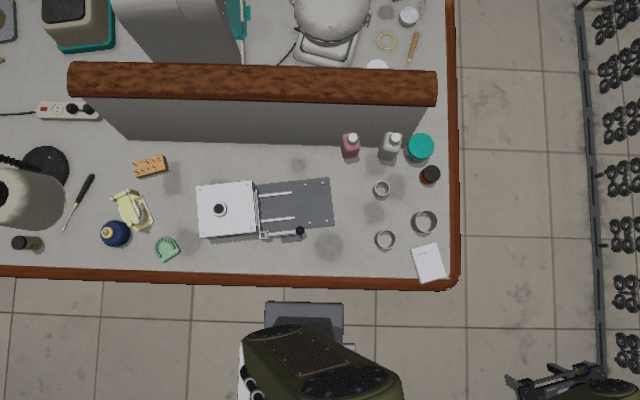

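View pics/side0.png

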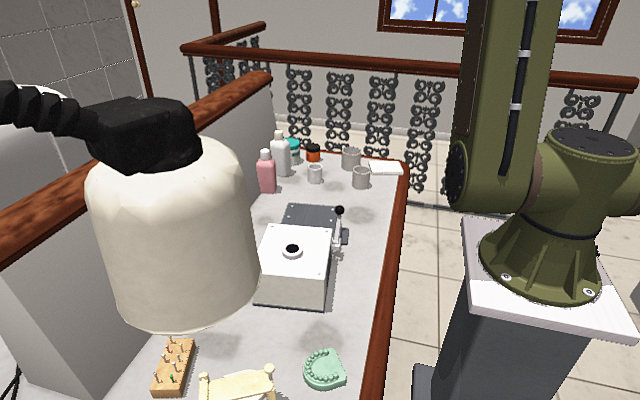

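Run:
```python
from h import *
im=cv2.imread('pics/top0.png')
cv2.imwrite('pics/c1.png',cv2.resize(im[165:255,185:345],None,fx=5,fy=5,interpolation=cv2.INTER_CUBIC))
cv2.imwrite('pics/c2.png',cv2.resize(im[155:255,355:455],None,fx=6,fy=6,interpolation=cv2.INTER_CUBIC))
im=cv2.imread('pics/side0.png')
cv2.imwrite('pics/c3.png',cv2.resize(im[190:320,245:375],None,fx=4.5,fy=4.5,interpolation=cv2.INTER_CUBIC))
cv2.imwrite('pics/c4.png',cv2.resize(im[120:210,250:410],None,fx=5,fy=5,interpolation=cv2.INTER_CUBIC))
```

```text
(no output)
```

View pics/c1.png

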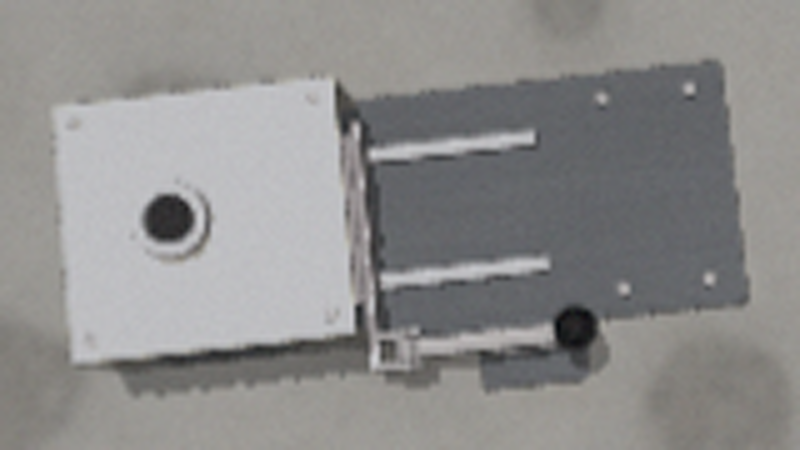

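View pics/c2.png

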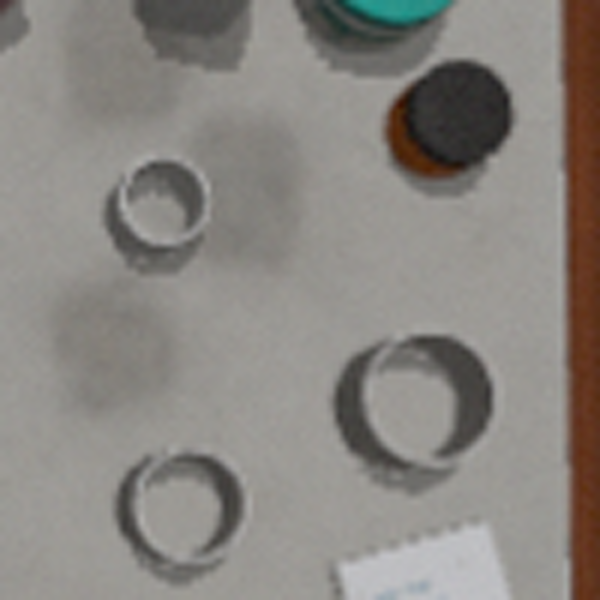

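View pics/c3.png

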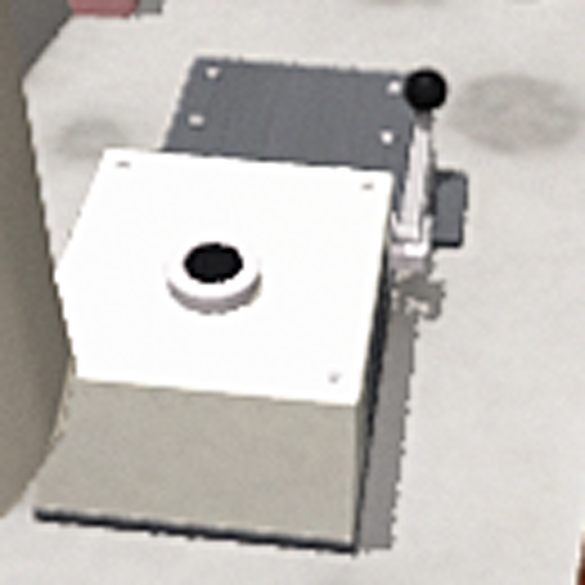

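View pics/c4.png

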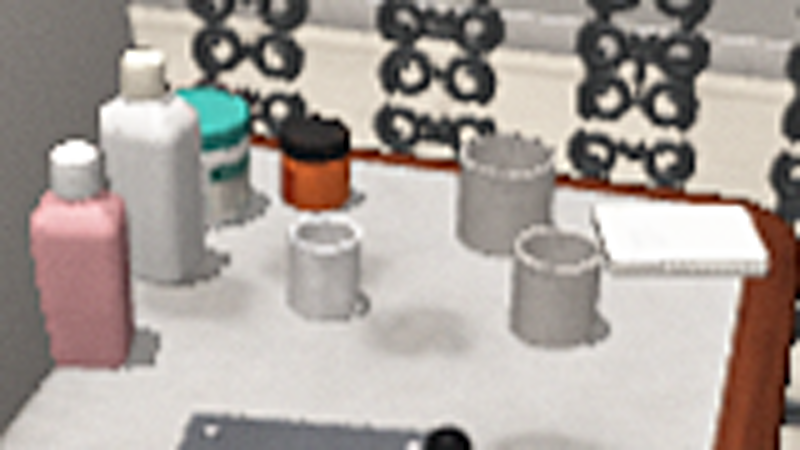

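```bash
cat > fit.py <<'E'
from h import *
from scipy.optimize import least_squares
ct,cs=load('top0'),load('side0')
T=lambda x,y:np.array([x/5+185-.4,y/5+165-.4]); S=lambda x,y:np.array([x/4.5+245-.4,y/4.5+190-.4])
obs=[(ct,(150,69,.091),T(55,105)),(ct,(0,69*-1,.091),T(333,78)),(ct,(0,69,.091),T(357,333)),(ct,(150,69,.091),T(73,365)),
(ct,(-210,None,0),T(720,62))]
obs=[(ct,(.150,-.069,.091),T(55,105)),(ct,(0,-.069,.091),T(333,78)),(ct,(0,.069,.091),T(357,333)),(ct,(.150,.069,.091),T(73,365)),
(cs,(.150,.069,.091),S(358,405)),(cs,(.150,-.069,.091),S(76,380)),(cs,(0,.069,.091),S(393,174)),(cs,(0,-.069,.091),S(105,150)),
(ct,(-.111,.077,.062),T(576,327)),(cs,(-.111,.077,.062),S(425,90))]
def W(p,q):
    c,s=np.cos(p[2]),np.sin(p[2]);return np.array([p[0]+c*q[0]-s*q[1],p[1]+s*q[0]+c*q[1],q[2]])
f=lambda p:np.concatenate([proj(c,W(p,q))-u for c,q,u in obs])
if __name__=='__main__':
    r=least_squares(f,[.4,.05,1.6],loss='soft_l1');print(r.x);print(f(r.x).reshape(-1,2).round(1))
    p=r.x
    print('ball fit',W(p,(-.111,.077,.062)),'tri',tri(ct,obs[8][2],cs,obs[9][2]))
    print('seat out',W(p,(-.055,0,.021)))
    print('mid top',atz(ct,189/6+355-.4,507/6+155-.4,.055))
    print('small',atz(ct,163/6+355-.4,204/6+155-.4,.05),'big',atz(ct,428/6+355-.4,400/6+155-.4,.06),'jar',atz(ct,460/6+355,112/6+155,.052))
    # side: mid rim centre 
    print('mid side',atz(cs,557/5+250-.4,250/5+120-.4,.055))
    d=np.radians(np.arange(0,360,30))
    a=atz(ct,189/6+355-.4,507/6+155-.4,.055)
    for z in(0,.055):
        uv=np.array([proj(ct,[a[0]+.026*np.cos(t),a[1]+.026*np.sin(t),z]) for t in d]);uv=(uv-[355,155]+.4)*6;print(z,uv.min(0),uv.max(0))
        uv=np.array([proj(cs,[a[0]+.026*np.cos(t),a[1]+.026*np.sin(t),z]) for t in d]);uv=(uv-[250,120]+.4)*5;print(z,uv.min(0),uv.max(0))
E
python3 fit.py
```

```text
[0.51700342 0.12333909 1.71813643]
[[ -0.9   0.3]
 [ -0.2  -0.8]
 [  0.1  -0. ]
 [ -0.4   0.3]
 [  1.   -0.7]
 [-12.4  -2.2]
 [  0.4  -0.3]
 [  0.4  -0.2]
 [ -0.6  -0.2]
 [  0.1   0.5]]
ball fit [0.45713335 0.00223758 0.062     ] tri (array([0.45716493, 0.00068371, 0.06222193]), np.float64(0.0009122778934905644))
seat out [0.52507784 0.06893501 0.021     ]
mid top [ 0.43921997 -0.23283128  0.055     ]
small [ 0.57784738 -0.22086729  0.05      ] big [ 0.49015609 -0.34015573  0.06      ] jar [ 0.62384602 -0.35955853  0.052     ]
mid side [ 0.44222975 -0.23131878  0.055     ]
0 [113.02287346 455.71242724] [222.40127813 565.90650394]
0 [513.04533471 308.97978613] [597.97625175 351.66833436]
0.055 [131.46557147 449.23831297] [246.45007743 565.09822192]
0.055 [519.00995995 229.57473611] [606.36848512 270.29265145]
```

Call:
{"fn": "step_arm", "kwargs": {"targets": [[0, 0, 0, 0, -10.4, 0], [0, 0, 0, 0, -10.4, 0], [0, 0, 0, 0, -10.4, 0], [0, 0, 0, 0, -10.4, 0], [0, 0, 0, 0, -10.4, 0], [0, 0, 0, 0, -10.4, 0], [0, 0, 0, 0, -10.4, 0], [0, 0, 0, 0, -10.4, 0]], "gripper": 0.1}}

```text
time_s: 1.1
ee_pos: [0.1413, -0.5314, 0.2051]
eef_rot: [-1.571, 0.001, -1.424]
force: [0.4, 0.0, -0.1]
grip_width: 0.0519
```

```bash
cat >> h.py <<'E'
from scipy.spatial.transform import Rotation as Ro
P=np.array([.5170,.1233]);Y=1.71814
def B(x,y,z):
    c,s=np.cos(Y),np.sin(Y);return np.array([P[0]+c*x-s*y,P[1]+s*x+c*y,z])
def go(X):
    o=get_obs();R=Ro.from_euler('xyz',o['eef_rot']).as_matrix()
    d=R.T@(np.asarray(X)-o['ee_pos'])*1000
    print('t',round(o['time_s'],2),'pos',o['ee_pos'].round(4),'rot deg',np.degrees(o['eef_rot']).round(2),'F',np.asarray(o['force']).round(1),'w',round(o['grip_width'],4),'shift mm',d.round(1), 'want yaw',np.degrees(Y-np.pi).round(2))
E
python3 -c "
from h import *
go([.4571,.0015,.140]);print(B(-.111,.077,0))"
```

```text
t 1.1 pos [ 0.1413 -0.5314  0.2051] rot deg [-9.000e+01  4.000e-02 -8.157e+01] F [ 0.4  0.  -0.1] w 0.0519 shift mm [-480.8   65.4  390.6] want yaw -81.56
[0.45713036 0.00219828 0.        ]
```

Call:
{"fn": "step_arm", "kwargs": {"targets": [[-40, 0, 32.5, 0, 0, 0], [-40, 0, 32.5, 0, 0, 0], [-40, 0, 32.5, 0, 0, 0], [-40, 0, 32.5, 0, 0, 0], [-40, 0, 32.5, 0, 0, 0], [-40, 0, 32.5, 0, 0, 0], [-40, 0, 32.5, 0, 0, 0], [-40, 0, 32.5, 0, 0, 0], [-40, 0, 32.5, 0, 0, 0], [-40, 0, 32.5, 0, 0, 0], [-40, 20, 32.5, 0, 0, 0], [-40, 40, 32.5, 0, 0, 0]]}}

```text
time_s: 2.6
ee_pos: [0.4601, -0.0016, 0.1473]
eef_rot: [-1.568, -0.001, -1.429]
force: [0.7, -0.5, -0.7]
grip_width: 0.0517
```

```bash
python3 -c "
from h import *
go([.4571,.0015,.044]);snap('side','s1');snap('top','t1')
im=cv2.imread('pics/s1.png');cv2.imwrite('pics/s1c.png',cv2.resize(im[130:300,240:420],None,fx=3.5,fy=3.5))
"
```

```text
t 2.6 pos [ 0.4601 -0.0016  0.1473] rot deg [-8.984e+01 -4.000e-02 -8.190e+01] F [ 0.7 -0.5 -0.7] w 0.0517 shift mm [ -3.6 103.3  -2.8] want yaw -81.56
```

View pics/s1c.png

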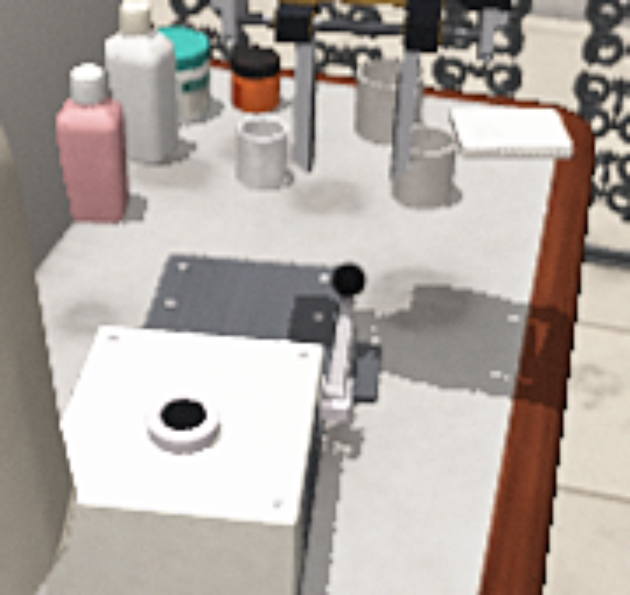

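The fingers hang above the ball, one on each side of it, across the latch bar. I'm going down to it and closing.

Call:
{"fn": "step_arm", "kwargs": {"targets": [[0, 0, 0, 0, 0, 0], [0, 25, 0, 0, 0, 0], [0, 25, 0, 0, 0, 0], [0, 25, 0, 0, 0, 0], [0, 15, 0, 0, 0, 0], [0, 0, 0, 0, 0, 0], [0, 0, 0, 0, 0, 0]]}}

```text
time_s: 3.58
ee_pos: [0.4593, -0.0036, 0.0582]
eef_rot: [-1.569, -0.0, -1.43]
force: [-0.2, -0.2, 0.4]
grip_width: 0.052
```

```bash
python3 -c "
from h import *
go([.4571,.0015,.044]);snap('side','s2');snap('top','t2')
im=cv2.imread('pics/s2.png');cv2.imwrite('pics/s2c.png',cv2.resize(im[170:270,280:400],None,fx=6,fy=6))
"
```

```text
t 3.58 pos [ 0.4593 -0.0036  0.0582] rot deg [-8.991e+01 -2.000e-02 -8.194e+01] F [-0.2 -0.2  0.4] w 0.052 shift mm [-5.4 14.2 -1.5] want yaw -81.56
```

View pics/s2c.png

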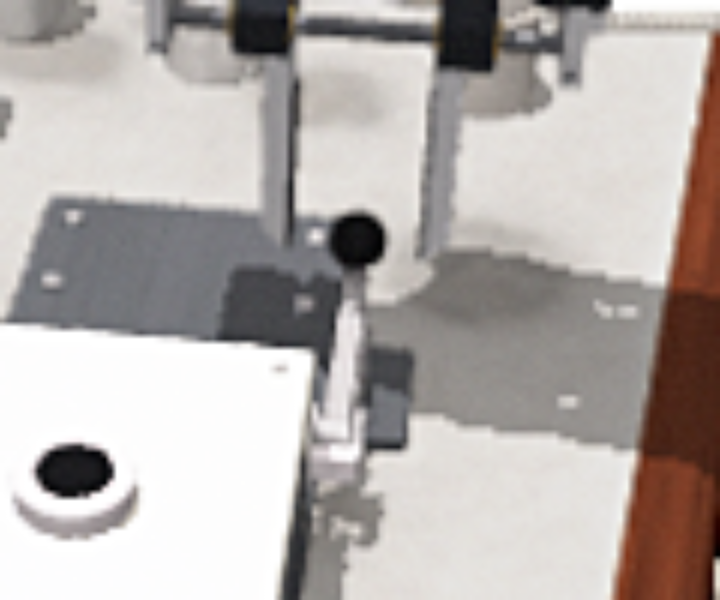

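Call:
{"fn": "step_arm", "kwargs": {"targets": [[-5, 7, -1.5, 0, -0.4, 0], [0, 7, 0, 0, 0, 0], [0, 0, 0, 0, 0, 0]]}}

```text
time_s: 4.05
ee_pos: [0.4562, 0.0016, 0.0425]
eef_rot: [-1.572, 0.0, -1.422]
force: [-0.6, 0.0, -0.3]
grip_width: 0.0516
```

Call:
{"fn": "step_arm", "kwargs": {"targets": [[0, 0, 0, 0, 0, 0], [0, 0, 0, 0, 0, 0], [0, 0, 0, 0, 0, 0], [0, 0, 0, 0, 0, 0], [0, 0, 0, 0, 0, 0], [0, 0, 0, 0, 0, 0]], "gripper": -1, "squeeze": 20}}

```text
time_s: 4.8
ee_pos: [0.4572, 0.0015, 0.0434]
eef_rot: [-1.569, -0.0, -1.423]
force: [5.2, 1.1, -0.8]
grip_width: 0.0229
```

```bash
python3 -c "
from h import *
go([.4571,.0015,.044])"
```

```text
t 4.8 pos [0.4572 0.0015 0.0434] rot deg [-8.991e+01 -1.000e-02 -8.152e+01] F [ 5.2  1.1 -0.8] w 0.0229 shift mm [-0.  -0.6 -0.1] want yaw -81.56
```

Call:
{"fn": "step_arm", "kwargs": {"targets": [[-2.2, -7, 0, 0, 0, 0], [-2.4, -6.8, 0, 0, 0, 0], [-3.1, -6.6, 0, 0, 0, 0], [-3.5, -6.3, 0, 0, 0, 0], [-4, -6.1, 0, 0, 0, 0], [-4.5, -5.7, 0, 0, 0, 0], [0, 0, 0, 0, 0, 0], [0, 0, 0, 0, 0, 0]]}}

```text
time_s: 5.8
ee_pos: [0.4544, 0.0209, 0.082]
eef_rot: [-1.569, -0.0, -1.423]
force: [5.8, 0.2, 0.2]
grip_width: 0.0227
```

```bash
python3 -c "
from h import *
go([.4571,.0015,.044]);snap('side','s3')
im=cv2.imread('pics/s3.png');cv2.imwrite('pics/s3c.png',cv2.resize(im[170:270,280:400],None,fx=6,fy=6))
"
```

```text
t 5.8 pos [0.4544 0.0209 0.082 ] rot deg [-8.988e+01 -3.000e-02 -8.151e+01] F [5.8 0.2 0.2] w 0.0227 shift mm [19.6 38.  -0.3] want yaw -81.56
```

View pics/s3c.png

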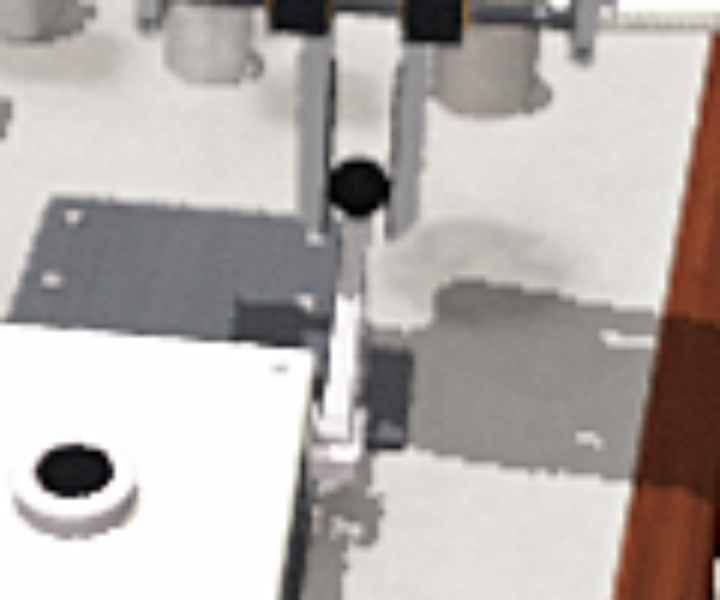

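Call:
{"fn": "step_arm", "kwargs": {"targets": [[6, 0, 0, 0, 0, 0], [12, 0, 0, 0, 0, 0], [14, 0, 0, 0, 0, 0], [14, 0, 0, 0, 0, 0], [14, 0, 0, 0, 0, 0], [14, 0, 0, 0, 0, 0], [14, 0, 0, 0, 0, 0], [14, 0, 0, 0, 0, 0], [10, 0, 0, 0, 0, 0], [6, 0, 0, 0, 0, 0], [0, 0, 0, 0, 0, 0], [0, 0, 0, 0, 0, 0]]}}

```text
time_s: 7.35
ee_pos: [0.4711, -0.0958, 0.0818]
eef_rot: [-1.571, -0.0, -1.422]
force: [1.9, 0.4, -0.4]
grip_width: 0.0226
```

```bash
python3 -c "
from h import *
go([.4544,.0209,.082]);snap('side','s4');snap('top','t4')
im=cv2.imread('pics/s4.png');cv2.imwrite('pics/s4c.png',cv2.resize(im[150:290,240:400],None,fx=5,fy=4.2))
"
```

```text
t 7.35 pos [ 0.4711 -0.0958  0.0818] rot deg [-9.00e+01 -3.00e-02 -8.15e+01] F [ 1.9  0.4 -0.4] w 0.0226 shift mm [-117.9   -0.3    0.7] want yaw -81.56
```

View pics/s4c.png

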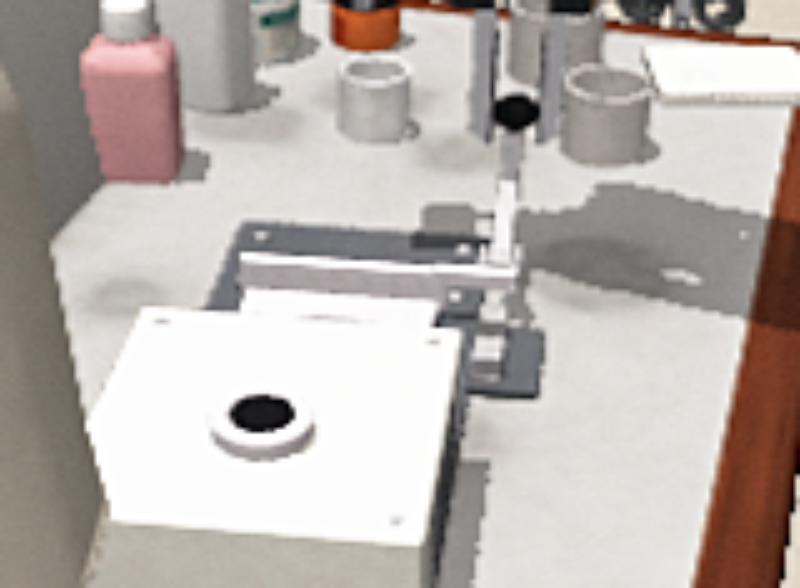

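Call:
{"fn": "step_arm", "kwargs": {"targets": [[2, 0, 0, 0, 0, 0], [2, 0, 0, 0, 0, 0], [0, 0, 0, 0, 0, 0], [0, 0, 0, 0, 0, 0]]}}

```text
time_s: 7.95
ee_pos: [0.4711, -0.098, 0.0805]
eef_rot: [-1.572, 0.003, -1.422]
force: [6.6, 13.1, -10.6]
grip_width: 0.023
```

Call:
{"fn": "step_arm", "kwargs": {"targets": [[2.5, 6, 0, 0, 0, 0], [4, 6.1, 0, 0, 0, 0], [3.5, 6.3, 0, 0, 0, 0], [3.1, 6.6, 0, 0, 0, 0], [2.4, 6.8, 0, 0, 0, 0], [2.2, 6, 0, 0, 0, 0], [0, 0, 0, 0, 0, 0], [0, 0, 0, 0, 0, 0]]}}

```text
time_s: 8.95
ee_pos: [0.4743, -0.1175, 0.0438]
eef_rot: [-1.571, -0.0, -1.423]
force: [-0.6, -0.3, 2.6]
grip_width: 0.0227
```

Call:
{"fn": "step_arm", "kwargs": {"targets": [[0, 0, 0, 0, 0, 0], [0, 0, 0, 0, 0, 0], [0, 0, 0, 0, 0, 0], [0, 0, 0, 0, 0, 0], [0, -10, 0, 0, 0, 0], [0, -25, 0, 0, 0, 0], [0, -25, 0, 0, 0, 0], [0, -25, 0, 0, 0, 0], [0, -15, 0, 0, 0, 0]], "gripper": 0.2}}

```text
time_s: 10.07
ee_pos: [0.4746, -0.1174, 0.1455]
eef_rot: [-1.569, -0.001, -1.423]
force: [-0.5, 1.2, -0.1]
grip_width: 0.0563
```

```bash
python3 -c "
from h import *
go([.441,-.232,.13]);snap('side','s5');snap('top','t5')
im=cv2.imread('pics/s5.png');cv2.imwrite('pics/s5c.png',cv2.resize(im[150:290,240:400],None,fx=5,fy=4.2))
im=cv2.imread('pics/t5.png');cv2.imwrite('pics/t5c.png',cv2.resize(im[155:255,185:445],None,fx=3,fy=3,interpolation=2))
"
```

```text
t 10.07 pos [ 0.4746 -0.1174  0.1455] rot deg [-8.991e+01 -4.000e-02 -8.152e+01] F [-0.5  1.2 -0.1] w 0.0563 shift mm [108.4  15.5 -50.2] want yaw -81.56
```

View pics/s5c.png

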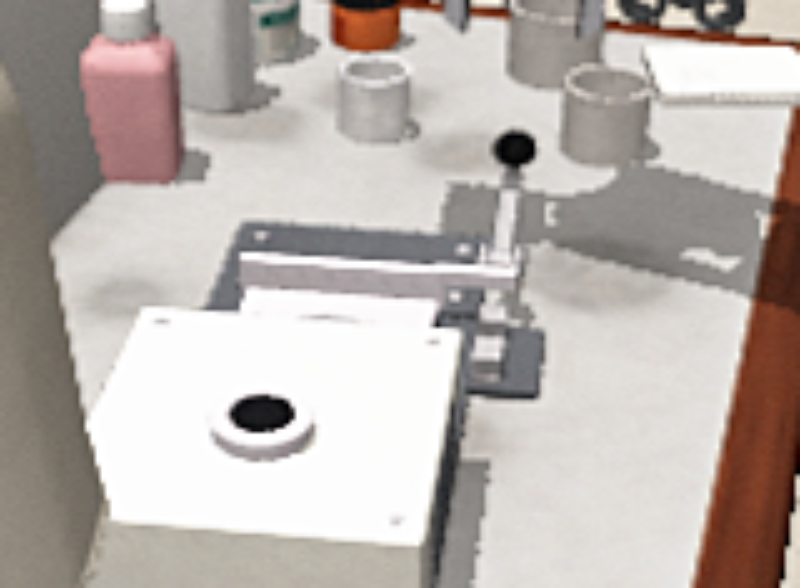

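View pics/t5c.png

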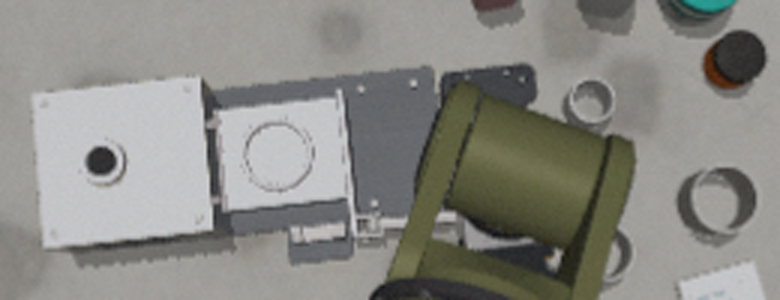

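```bash
python3 -c "
from h import *
c=load('t5')
im=cv2.imread('pics/t5.png');cv2.imwrite('pics/t5d.png',cv2.resize(im[180:230,250:310],None,fx=10,fy=10,interpolation=2))
print(B(-.231,.077,.06),B(-.055,0,.021),atz(c,278-.3,207-.3,.031))
for x in [-.055]:
  for t in range(0,360,90):
    q=proj(c,B(x+.034*np.cos(t*np.pi/180),.034*np.sin(t*np.pi/180),.031));print(((q-[250,180]+.5)*10).round(0))
"
```

```text
[ 0.4747477  -0.11650147  0.06      ] [0.52507461 0.06889595 0.021     ] [0.52124586 0.06543875 0.031     ]
[149. 272.]
[283. 379.]
[392. 244.]
[257. 138.]
```

View pics/t5d.png

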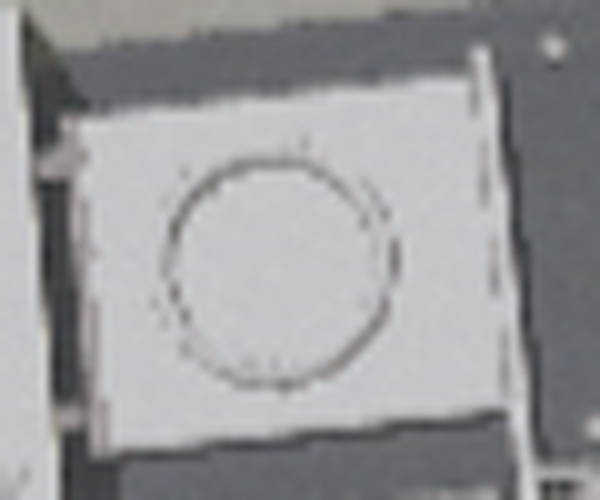

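Call:
{"fn": "step_arm", "kwargs": {"targets": [[18, 0, -8, 0, 0, 0], [18, 0, -9, 0, 0, 0], [18, 0, -8, 0, 0, 0], [18, 0, -9, 0, 0, 0], [18, 0, -8, 0, 0, 0], [18, 0, -8, 0, 0, 0], [0, 0, 0, 0, 0, 0], [0, 0, 0, 0, 0, 0], [0, 0, 0, 0, 0, 0]], "gripper": 0.6}}

```text
time_s: 11.3
ee_pos: [0.4409, -0.2308, 0.1437]
eef_rot: [-1.571, 0.0, -1.422]
force: [-0.9, -0.1, 1.1]
grip_width: 0.0752
```

```bash
python3 -c "
from h import *
go([.441,-.232,.02]);snap('side','s6');c=snap('top','t6')
im=cv2.imread('pics/s6.png');cv2.imwrite('pics/s6c.png',cv2.resize(im[100:200,290:410],None,fx=6,fy=6,interpolation=2))
im=cv2.imread('pics/t6.png');cv2.imwrite('pics/t6c.png',cv2.resize(im[155:255,245:445],None,fx=4,fy=4,interpolation=2))
"
```

```text
t 11.3 pos [ 0.4409 -0.2308  0.1437] rot deg [-9.001e+01  1.000e-02 -8.148e+01] F [-0.9 -0.1  1.1] w 0.0752 shift mm [ 1.200e+00  1.237e+02 -1.000e-01] want yaw -81.56
```

View pics/s6c.png

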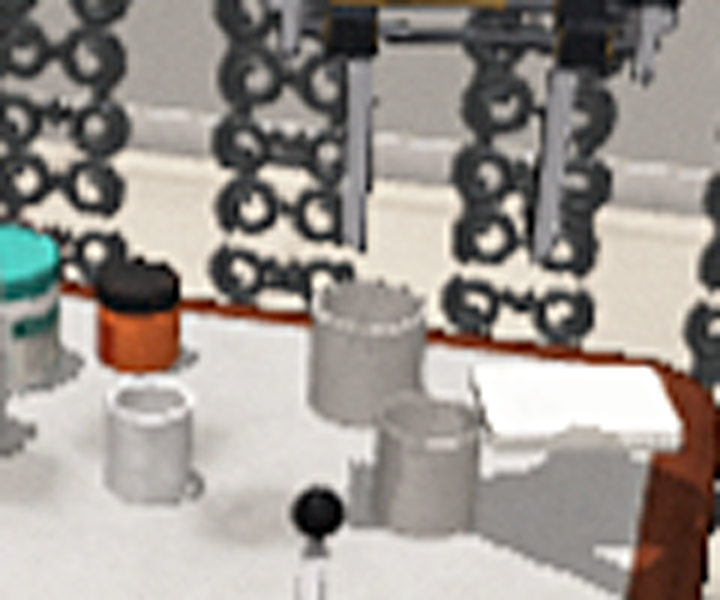

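View pics/t6c.png

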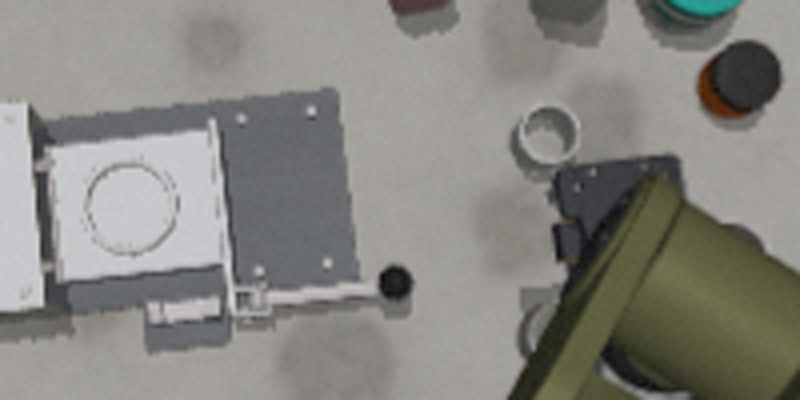

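Call:
{"fn": "step_arm", "kwargs": {"targets": [[1.2, 20, 0, 0, 0, 0], [0, 25, 0, 0, 0, 0], [0, 25, 0, 0, 0, 0], [0, 25, 0, 0, 0, 0], [0, 20, 0, 0, 0, 0], [0, 10, 0, 0, 0, 0], [0, 0, 0, 0, 0, 0], [0, 0, 0, 0, 0, 0]]}}

```text
time_s: 12.4
ee_pos: [0.4414, -0.2328, 0.0196]
eef_rot: [-1.57, -0.001, -1.423]
force: [-0.3, 0.1, 0.1]
grip_width: 0.0753
```

```bash
python3 -c "
from h import *
go([.441,-.232,.018]);snap('side','s7')
im=cv2.imread('pics/s7.png');cv2.imwrite('pics/s7c.png',cv2.resize(im[100:200,290:410],None,fx=6,fy=6,interpolation=2))
"
```

```text
t 12.4 pos [ 0.4414 -0.2328  0.0196] rot deg [-8.995e+01 -4.000e-02 -8.151e+01] F [-0.3  0.1  0.1] w 0.0753 shift mm [-0.9  1.6 -0.2] want yaw -81.56
```

View pics/s7c.png

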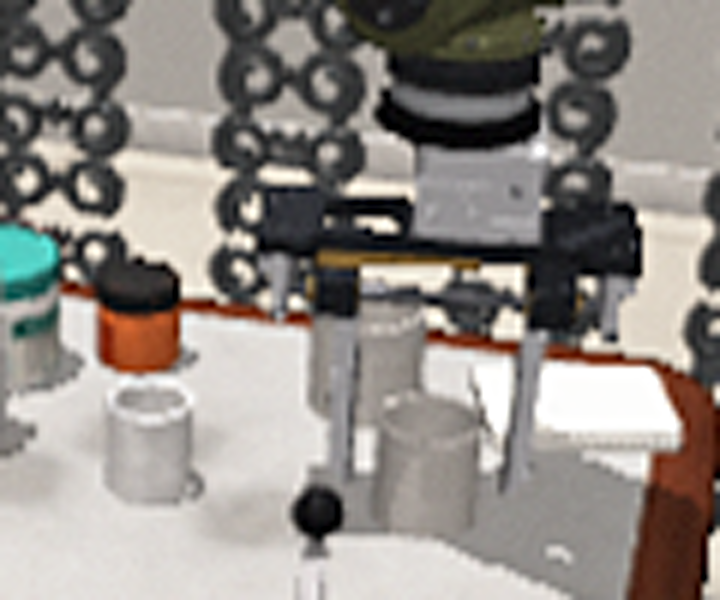

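Call:
{"fn": "step_arm", "kwargs": {"targets": [[0, 0, 0, 0, 0, 0], [0, 0, 0, 0, 0, 0], [0, 0, 0, 0, 0, 0], [0, 0, 0, 0, 0, 0], [0, 0, 0, 0, 0, 0], [0, 0, 0, 0, 0, 0]], "gripper": -1, "squeeze": 15}}

```text
time_s: 13.2
ee_pos: [0.441, -0.2327, 0.019]
eef_rot: [-1.571, -0.0, -1.423]
force: [-0.6, 0.1, 3.3]
grip_width: 0.0515
```

Call:
{"fn": "step_arm", "kwargs": {"targets": [[0, -10, 0, 0, 0, 0], [0, -20, 0, 0, 0, 0], [0, -30, 0, 0, 0, 0], [0, -30, 0, 0, 0, 0], [0, -20, 0, 0, 0, 0], [0, 0, 0, 0, 0, 0], [0, 0, 0, 0, 0, 0], [0, 0, 0, 0, 0, 0]]}}

```text
time_s: 14.2
ee_pos: [0.4406, -0.2324, 0.1279]
eef_rot: [-1.572, 0.001, -1.423]
force: [-0.4, 0.1, -1.2]
grip_width: 0.0514
```

```bash
python3 -c "
from h import *
go([.5251,.0689,.129]);snap('side','s8');snap('top','t8')
im=cv2.imread('pics/s8.png');cv2.imwrite('pics/s8c.png',cv2.resize(im[70:190,290:410],None,fx=5,fy=5,interpolation=2))
im=cv2.imread('pics/t8.png');cv2.imwrite('pics/t8c.png',cv2.resize(im[195:275,355:455],None,fx=6,fy=6,interpolation=2))
"
```

```text
t 14.2 pos [ 0.4406 -0.2324  0.1279] rot deg [-9.007e+01  6.000e-02 -8.151e+01] F [-0.4  0.1 -1.2] w 0.0514 shift mm [-285.5   -0.9  128. ] want yaw -81.56
```

View pics/s8c.png

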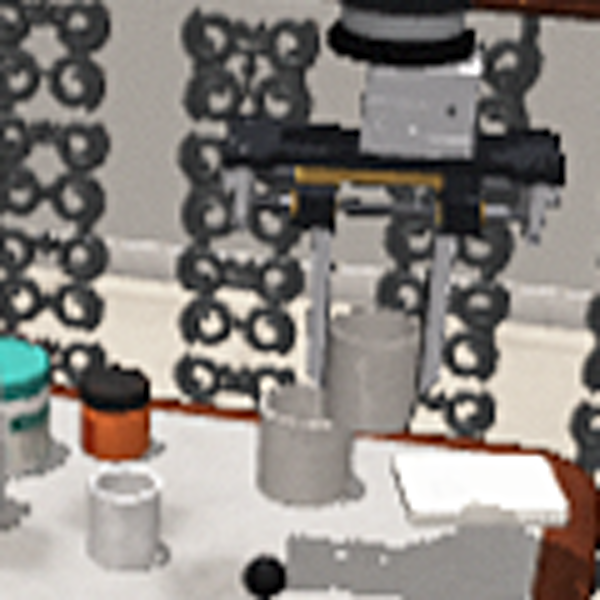

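View pics/t8c.png

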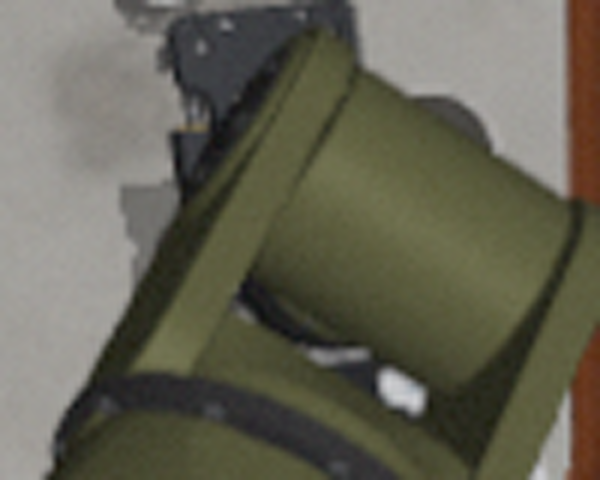

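Call:
{"fn": "step_arm", "kwargs": {"targets": [[-15, 0, 7, 0, 0, 0], [-27, 0, 12, 0, 0, 0], [-27, 0, 12, 0, 0, 0], [-27, 0, 12, 0, 0, 0], [-27, 0, 12, 0, 0, 0], [-27, 0, 12, 0, 0, 0], [-27, 0, 12, 0, 0, 0], [-27, 0, 12, 0, 0, 0], [-27, 0, 12, 0, 0, 0], [-27, 0, 12, 0, 0, 0], [-17, 0, 8, 0, 0, 0], [-10, 0, 5, 0, 0, 0]]}}

```text
time_s: 15.8
ee_pos: [0.5255, 0.0692, 0.1287]
eef_rot: [-1.571, 0.0, -1.422]
force: [-0.3, -0.9, -0.6]
grip_width: 0.0517
```

Call:
{"fn": "step_arm", "kwargs": {"targets": [[0, 15, 0, 0, 0, 0], [0, 20, 0, 0, 0, 0], [0, 15, 0, 0, 0, 0], [0, 0, 0, 0, 0, 0], [0, 0, 0, 0, 0, 0]]}}

```text
time_s: 16.42
ee_pos: [0.5258, 0.0679, 0.0793]
eef_rot: [-1.57, -0.0, -1.423]
force: [0.3, -0.9, -1.2]
grip_width: 0.0514
```

```bash
python3 -c "
from h import *
go([.5251,.0689,.0397]);snap('side','s9');snap('top','t9')
im=cv2.imread('pics/s9.png');cv2.imwrite('pics/s9c.png',cv2.resize(im[150:270,250:370],None,fx=5,fy=5,interpolation=2))
im=cv2.imread('pics/t9.png');cv2.imwrite('pics/t9c.png',cv2.resize(im[155:255,225:345],None,fx=5,fy=5,interpolation=2))
"
```

```text
t 16.43 pos [0.5258 0.0679 0.0793] rot deg [-89.96  -0.   -81.53] F [ 0.3 -0.9 -1.2] w 0.0514 shift mm [-1.1 39.6 -0.6] want yaw -81.56
```

View pics/s9c.png

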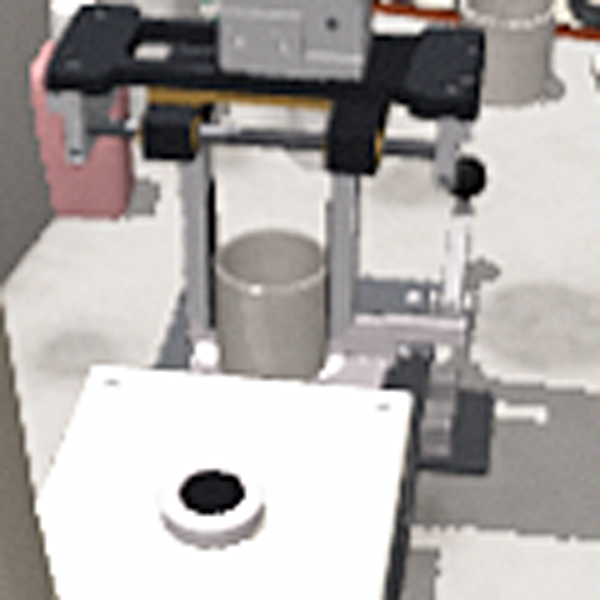

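View pics/t9c.png

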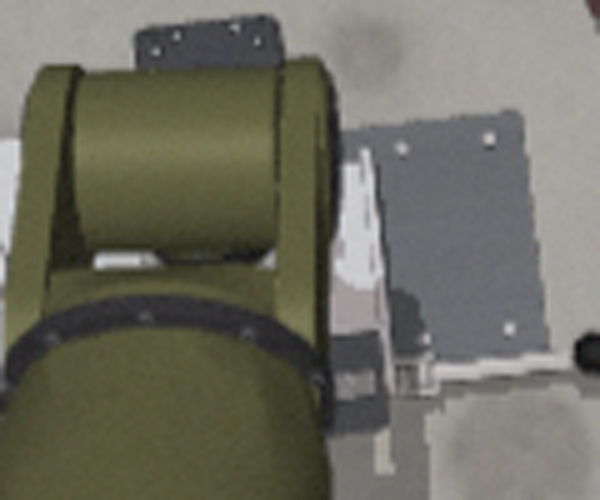

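```bash
python3 -c "
from h import *
c=load('s9');d=np.radians(np.arange(0,360,5))
for z in(.1156,.0606):
  e=(np.array([proj(c,[.5258+.026*np.cos(t),.0679+.026*np.sin(t),z]) for t in d])-[250,150]+.5)*5
  print(z,e.min(0).round(),e.max(0).round())
e=[(proj(c,[.5258,.0679+y,.1156])[1]-150)*5 for y in(0,.005)];print(e)
im=cv2.imread('pics/s9.png');cv2.imwrite('pics/s9d.png',cv2.resize(im[190:230,285:325],None,fx=14,fy=14,interpolation=2))
e=(np.array([proj(c,[.5258+.026*np.cos(t),.0679+.026*np.sin(t),.1156]) for t in d])-[285,190]+.5)*14
print(e.min(0).round(),e.max(0).round())
"
```

```text
0.1156 [212. 228.] [329. 292.]
0.0606 [216. 327.] [328. 393.]
[np.float64(256.80793630887365), np.float64(262.73349636302396)]
[105.  79.] [432. 258.]
```

View pics/s9d.png

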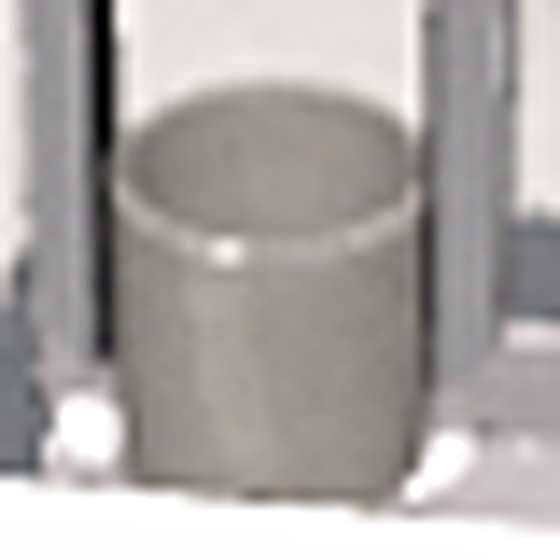

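Call:
{"fn": "step_arm", "kwargs": {"targets": [[-0.7, 10, -0.6, 0, 0, 0], [0, 10, 0, 0, 0, 0], [0, 5, 0, 0, 0, 0], [0, 3, 0, 0, 0, 0], [0, 3, 0, 0, 0, 0], [0, 2, 0, 0, 0, 0], [0, 0, 0, 0, 0, 0], [0, 0, 0, 0, 0, 0]]}}

```text
time_s: 17.52
ee_pos: [0.5249, 0.0687, 0.046]
eef_rot: [-1.571, -0.0, -1.423]
force: [-0.6, 0.2, -1.6]
grip_width: 0.0514
```

```bash
python3 -c "
from h import *
go([.5250,.0687,.0397])"
```

```text
t 17.52 pos [0.5249 0.0687 0.046 ] rot deg [-89.99  -0.   -81.51] F [-0.6  0.2 -1.6] w 0.0514 shift mm [0.1 6.3 0.1] want yaw -81.56
```

Call:
{"fn": "step_arm", "kwargs": {"targets": [[0, 2, 0, 0, 0, 0], [0, 2, 0, 0, 0, 0], [0, 1.8, 0, 0, 0, 0], [0, 0, 0, 0, 0, 0], [0, 0, 0, 0, 0, 0]]}}

```text
time_s: 18.15
ee_pos: [0.5248, 0.0687, 0.04]
eef_rot: [-1.571, 0.0, -1.423]
force: [-0.8, 0.0, -0.1]
grip_width: 0.0514
```

```bash
python3 -c "
from h import *
go([.5250,.0687,.0397])"
```

```text
t 18.15 pos [0.5248 0.0687 0.04  ] rot deg [-90.01   0.   -81.52] F [-0.8  0.  -0.1] w 0.0514 shift mm [0.1 0.3 0.2] want yaw -81.56
```

Call:
{"fn": "step_arm", "kwargs": {"targets": [[0, 0, 0, 0, 0, 0], [0, 0, 0, 0, 0, 0], [0, 0, 0, 0, 0, 0], [0, 0, 0, 0, 0, 0], [0, -10, 0, 0, 0, 0], [0, -25, 0, 0, 0, 0], [0, -30, 0, 0, 0, 0], [0, -30, 0, 0, 0, 0], [0, -10, 0, 0, 0, 0]], "gripper": 0.5}}

```text
time_s: 19.27
ee_pos: [0.5255, 0.0688, 0.1471]
eef_rot: [-1.568, -0.0, -1.423]
force: [0.5, -0.1, -0.6]
grip_width: 0.0704
```

```bash
python3 -c "
from h import *
go(list(B(-.231,.077,.15)))"
```

```text
t 19.27 pos [0.5255 0.0688 0.1471] rot deg [-8.982e+01 -1.000e-02 -8.151e+01] F [ 0.5 -0.1 -0.6] w 0.0704 shift mm [175.8  -3.1 -77.5] want yaw -81.56
```

Call:
{"fn": "step_arm", "kwargs": {"targets": [[20, 0, -9, 0, 0, 0], [30, 0, -13, 0, 0, 0], [30, 0, -13, 0, 0, 0], [30, 0, -13, 0, 0, 0], [30, 0, -13, 0, 0, 0], [22, 0, -10, 0, 0, 0], [13, 0, -6, 0, 0, 0], [0, 0, 0, 0, 0, 0], [0, 0, 0, 0, 0, 0]], "gripper": 0.1}}

```text
time_s: 20.4
ee_pos: [0.4746, -0.1151, 0.1449]
eef_rot: [-1.571, 0.0, -1.422]
force: [-0.3, 0.2, 0.5]
grip_width: 0.0516
```

```bash
python3 -c "
from h import *
go(list(B(-.231,.077,.044)));snap('side','s10');c=snap('top','t10')
im=cv2.imread('pics/s10.png');cv2.imwrite('pics/s10c.png',cv2.resize(im[150:270,250:370],None,fx=5,fy=5,interpolation=2))
im=cv2.imread('pics/t10.png');cv2.imwrite('pics/t10c.png',cv2.resize(im[180:230,250:310],None,fx=10,fy=10,interpolation=2))
d=np.radians(np.arange(0,360,5));s=B(-.055,0,0)
for z,r in((.076,.026),(.031,.034)):
  e=(np.array([proj(c,[s[0]+r*np.cos(t),s[1]+r*np.sin(t),z]) for t in d])-[250,180]+.5)*10
  print(z,e.min(0).round(),e.max(0).round())
"
```

```text
t 20.4 pos [ 0.4746 -0.1151  0.1449] rot deg [-9.001e+01  1.000e-02 -8.149e+01] F [-0.3  0.2  0.5] w 0.0516 shift mm [ 1.400e+00  1.009e+02 -1.000e-01] want yaw -81.56
0.076 [157. 142.] [352. 335.]
0.031 [148. 137.] [392. 380.]
```

View pics/s10c.png

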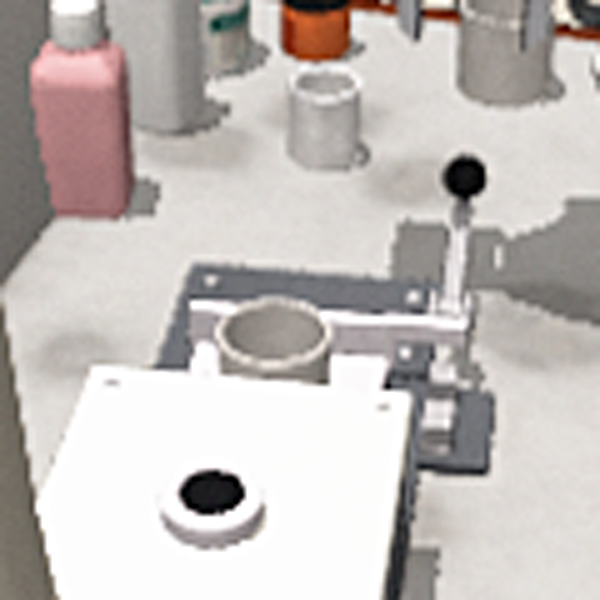

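View pics/t10c.png

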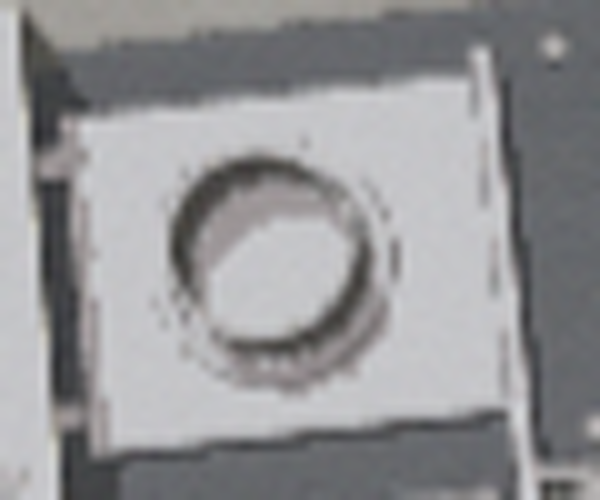

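The ring stands upright inside the collar: in the top crop it is nested in the collar circle, and in the side view its rim is level. I'm taking the ball again.

Call:
{"fn": "step_arm", "kwargs": {"targets": [[1.5, 20, 0, 0, 0, 0], [0, 25, 0, 0, 0, 0], [0, 25, 0, 0, 0, 0], [0, 20, 0, 0, 0, 0], [0, 11, 0, 0, 0, 0], [0, 0, 0, 0, 0, 0], [0, 0, 0, 0, 0, 0]]}}

```text
time_s: 21.38
ee_pos: [0.4751, -0.1172, 0.0447]
eef_rot: [-1.57, -0.0, -1.422]
force: [-0.1, -0.5, 0.0]
grip_width: 0.0516
```

Call:
{"fn": "step_arm", "kwargs": {"targets": [[0, 0, 0, 0, 0, 0], [0, 0, 0, 0, 0, 0], [0, 0, 0, 0, 0, 0], [0, 0, 0, 0, 0, 0], [0, 0, 0, 0, 0, 0], [0, 0, 0, 0, 0, 0]], "gripper": -1, "squeeze": 20}}

```text
time_s: 22.12
ee_pos: [0.4745, -0.1173, 0.044]
eef_rot: [-1.571, -0.0, -1.423]
force: [-3.9, -1.7, 2.7]
grip_width: 0.0225
```

Call:
{"fn": "step_arm", "kwargs": {"targets": [[-2.2, -7, 0, 0, 0, 0], [-2.4, -6.8, 0, 0, 0, 0], [-3.1, -6.6, 0, 0, 0, 0], [-3.5, -6.3, 0, 0, 0, 0], [-4, -6.1, 0, 0, 0, 0], [-4.5, -5.7, 0, 0, 0, 0], [0, 0, 0, 0, 0, 0], [0, 0, 0, 0, 0, 0]]}}

```text
time_s: 23.12
ee_pos: [0.4718, -0.0977, 0.0827]
eef_rot: [-1.571, -0.0, -1.423]
force: [-5.4, -1.3, -1.2]
grip_width: 0.0225
```

```bash
python3 -c "
from h import *
go([.4544,.0209,.082]);snap('side','s11')
im=cv2.imread('pics/s11.png');cv2.imwrite('pics/s11c.png',cv2.resize(im[150:270,250:370],None,fx=5,fy=5,interpolation=2))
"
```

```text
t 23.12 pos [ 0.4718 -0.0977  0.0827] rot deg [-9.000e+01 -1.000e-02 -8.151e+01] F [-5.4 -1.3 -1.2] w 0.0225 shift mm [-119.8    0.7    0.3] want yaw -81.56
```

View pics/s11c.png

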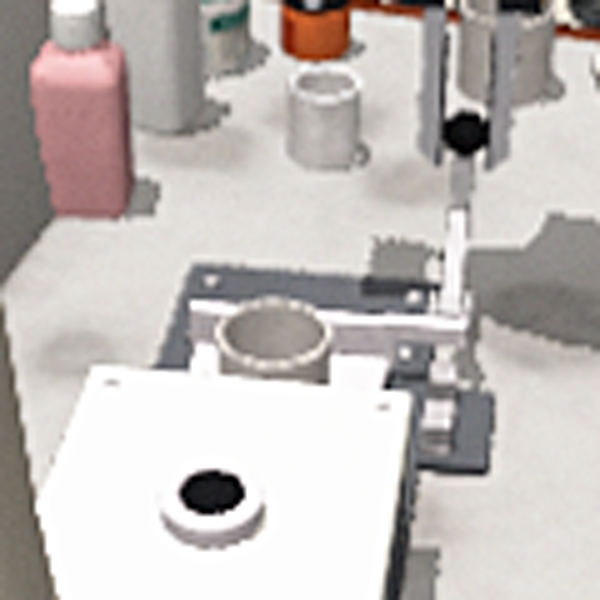

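Call:
{"fn": "step_arm", "kwargs": {"targets": [[-4, 0, 0, 0, 0, 0], [-8, 0, 0, 0, 0, 0], [-12, 0, 0, 0, 0, 0], [-13, 0, 0, 0, 0, 0], [-13, 0, 0, 0, 0, 0], [-13, 0, 0, 0, 0, 0], [-13, 0, 0, 0, 0, 0], [-13, 0, 0, 0, 0, 0], [-13, 0, 0, 0, 0, 0], [-8, 0, 0, 0, 0, 0], [-5, 0, 0, 0, 0, 0], [-3, 0, 0, 0, 0, 0]]}}

```text
time_s: 24.68
ee_pos: [0.4547, 0.0192, 0.0827]
eef_rot: [-1.57, -0.0, -1.423]
force: [5.2, -0.8, 0.1]
grip_width: 0.0228
```

Call:
{"fn": "step_arm", "kwargs": {"targets": [[-1, 0, 0, 0, 0, 0], [0, 0, 0, 0, 0, 0], [0, 0, 0, 0, 0, 0]]}}

```text
time_s: 25.05
ee_pos: [0.4546, 0.02, 0.0826]
eef_rot: [-1.57, 0.0, -1.423]
force: [6.0, 0.8, -1.4]
grip_width: 0.0228
```

```bash
python3 -c "
from h import *
go([.4544,.0209,.082])"
```

```text
t 25.05 pos [0.4546 0.02   0.0826] rot deg [-8.995e+01  1.000e-02 -8.154e+01] F [ 6.   0.8 -1.4] w 0.0228 shift mm [-0.9  0.6 -0. ] want yaw -81.56
```

Call:
{"fn": "step_arm", "kwargs": {"targets": [[3.5, 5.7, 0, 0, 0, 0], [4, 6.1, 0, 0, 0, 0], [3.5, 6.3, 0, 0, 0, 0], [3.1, 6.6, 0, 0, 0, 0], [2.4, 6.8, 0, 0, 0, 0], [2.2, 7, 0, 0, 0, 0], [0, 0, 0, 0, 0, 0], [0, 0, 0, 0, 0, 0]]}}

```text
time_s: 26.05
ee_pos: [0.4572, 0.0012, 0.0439]
eef_rot: [-1.57, -0.0, -1.423]
force: [5.0, -0.4, 1.6]
grip_width: 0.0226
```

```bash
python3 -c "
from h import *
go([.4572,.0015,.0434])"
```

```text
t 26.05 pos [0.4572 0.0012 0.0439] rot deg [-8.997e+01 -1.000e-02 -8.154e+01] F [ 5.  -0.4  1.6] w 0.0226 shift mm [-0.3  0.5  0. ] want yaw -81.56
```

The ball is back at its starting pose with little force on it. I'm releasing it and retreating.

Call:
{"fn": "step_arm", "kwargs": {"targets": [[0, 0, 0, 0, 0, 0], [0, 0, 0, 0, 0, 0], [0, 0, 0, 0, 0, 0], [0, 0, 0, 0, 0, 0], [0, -8, 0, 0, 0, 0], [0, -20, 0, 0, 0, 0], [0, -30, 0, 0, 0, 0], [0, -30, 0, 0, 0, 0], [0, -30, 0, 0, 0, 0], [0, -10, 0, 0, 0, 0], [0, 0, 0, 0, 0, 0]], "gripper": 0.2}}

```text
time_s: 27.42
ee_pos: [0.457, 0.0015, 0.172]
eef_rot: [-1.57, -0.0, -1.423]
force: [-0.0, 0.2, -0.1]
grip_width: 0.056
```

Call:
{"fn": "step_arm", "kwargs": {"targets": [[30, 0, 0, 0, 0, 0], [40, 0, 0, 0, 0, 0], [40, 0, 0, 0, 0, 0], [40, 0, 0, 0, 0, 0], [20, 0, 0, 0, 0, 0], [0, 0, 0, 0, 0, 0], [0, 0, 0, 0, 0, 0]]}}

```text
time_s: 28.3
ee_pos: [0.4819, -0.1656, 0.1716]
eef_rot: [-1.571, 0.001, -1.422]
force: [0.1, -1.0, 0.6]
grip_width: 0.0565
```

```bash
python3 -c "
from h import *
from fit import T,S
go([.4572,.0015,.0434]);cs=snap('side','s12');ct=snap('top','t12')
im=cv2.imread('pics/s12.png');cv2.imwrite('pics/s12c.png',cv2.resize(im[190:320,245:375],None,fx=4.5,fy=4.5,interpolation=2))
im=cv2.imread('pics/t12.png');cv2.imwrite('pics/t12c.png',cv2.resize(im[165:255,185:345],None,fx=5,fy=5,interpolation=2))
"
```

```text
t 28.3 pos [ 0.4819 -0.1656  0.1716] rot deg [-9.003e+01  3.000e-02 -8.148e+01] F [ 0.1 -1.   0.6] w 0.0565 shift mm [-168.9  128.3    0.4] want yaw -81.56
```

View pics/s12c.png

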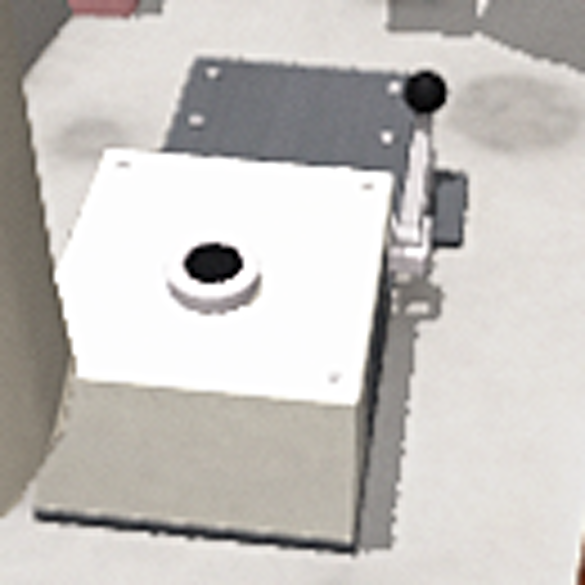

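View pics/t12c.png

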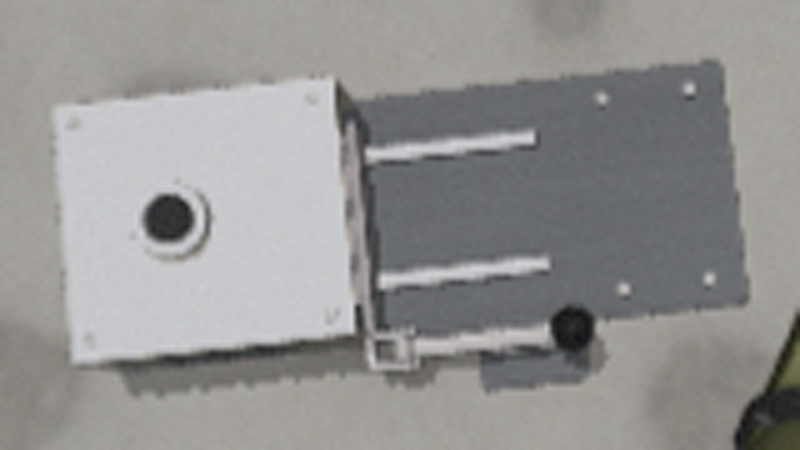

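Both views match the starting pictures. The ball is at (425,91) in the side crop, from (425,90), and at (572,327) in the top crop, from (576,327). So the sledge is home and the bar is level in the notch.

```bash
python3 -c "
from h import *
print(job.hand_in())"
```

```text
the job is handed in; nothing more can be done
None
```

The middle-sized ring is standing in the seat inside the box, the sledge is home and the latch bar is down in the notch. I handed the job in at about 28 s of the 64 s allowed; no verdict is reported.

**What I did:** I lifted the bar by its ball to about 0.45 rad and drew the sledge out until it met the end stop, where the pull rose to 13 N. I set the middle ring in the seat, pushed the sledge home with the bar lifted, lowered the bar, let go and backed off.

**Last checks:**
- **Ring:** before the push home, pictures showed it upright inside the collar. The gripper height at contact, with the ring's weight gone from the wrist, put it on the seat floor. I could not see it once it was under the roof.
- **Sledge:** by the gripper's travel from the outer end stop it is within about 2 mm of home.
- **Bar and ball:** the final pictures match the starting ones to within 1 pixel, so the bar is level in the notch.
- **Robot:** the gripper is open and clear, touching nothing, with a wrist force of about 1 N.
- **Other rings and jar:** I never touched them, and they looked unmoved in the views taken while I worked. I did not re-measure their positions at the end.

One early mark for a box corner in the side view was off by 12 pixels and carried little weight in the fit. The other marks agreed to about 1 pixel.

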